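Tip the paper conservator's weight box out over the stop

TASK

On the wooden unloading stand two open grey boxes stand against the stop bar. Push the deep one over the stop, its bottom edge staying against the bar as it goes over, so that it lands on its side with its mouth towards the felt-lined tray and the brass weight in it comes out into the tray. Leave the low box standing where it is.

Things in the scene. Friction and masses are not known exactly. Their poses are not given: they have to be found in the camera images.
- deep_box: Deep open grey box, loose, upright on the stand's ledge, 66 (x) by 80 (y) by 120 mm high (z), walls and floor 4 mm, 0.18 kg plus the weight. Origin: centre of its underside; z to its mouth. At the start square to the stop within 2 degrees, its +x wall 1 to 5 mm from the bar. Tip it towards +x by pushing high on its -x wall; past 60 degrees or so it falls over by itself, but push on to 80.
- low_box: Low open-topped grey box, loose, beside the deep one on the same ledge (on either side, centres 130 mm or more apart): 66 mm (x) by 80 mm (y) by 50 mm high. Origin: centre of its underside, z up. To be left alone.
- weight_center (a point): Turned brass weight standing loose inside the deep box: diameter 30 mm, 56 mm high, 0.19 to 0.34 kg. This point is its centre, half-way up; its z axis is its own axis. Polished, it slides easily and runs out by itself once the box has fallen over.
- stop (a point): Middle of the fixed stop bar's near top edge, 65 mm above the table. x points level across the bar into the tray, y along the bar, z up; the stand is turned up to 18 degrees. Bar: x 0 to 12 mm, 340 mm long. Ledge on its -x side: 100 mm deep, top 10 mm below this point. Felt-lined tray on its +x side: x 12 to 225, y -170 to 170 mm, floor 59 mm below this point, rims 35 mm below it.

How it is judged (in metres and radians):
On the way:
1. the deep box leans 25 to 75 degrees with its bottom edge by the bar: underside centre 60 mm before to 5 mm past the bar's near face and at most 35 mm above the bar's top (angle between deep_box's own z axis and vertical between 0.44 and 1.31 rad and x of deep_box in the frame of stop between -0.06 and 0.005 m and z of deep_box in the frame of stop below 0.035 m), for 0.1 s.
At the end, for the whole second after the job is handed in: Deep box at rest on its side (80 to 149 degrees from upright), underside centre 80 mm before to 120 mm beyond the bar's near face, mouth to the tray within 38 degrees; weight out of it (centre past the mouth) and in the tray; low box upright (11 degrees), within 25 mm of its start (angle between deep_box's own z axis and vertical between 1.4 and 2.6 rad and x of deep_box in the frame of stop between -0.08 and 0.12 m and y of deep_box in the frame of stop between -0.17 and 0.17 m and z of weight_center in the frame of deep_box above 0.12 m and x of weight_center in the frame of stop between 0.012 and 0.225 m and y of weight_center in the frame of stop between -0.17 and 0.17 m and z of weight_center in the frame of stop below 0 m and angle between the y axis of deep_box and the y axis of stop, either way round below 0.66 rad and linear speed of deep_box below 0.03 m/s and distance of low_box from where it was at the start of the episode below 0.025 m and angle between low_box's own z axis and vertical below 0.2 rad); the robot touches nothing.
It fails at once if the low box is knocked over or pushed more than 40 mm away (distance of low_box from where it was at the start of the episode above 0.04 m or angle between low_box's own z axis and vertical above 0.5 rad).
It also fails if it takes over 32 s, if anything falls off the work surface, if the arm or the gripper's body presses on something with over 40 N, if the wrist force passes 120 N, or if a joint passes its speed limit or range.

ROBOT

A 6-joint arm with a two-finger parallel gripper is mounted at the origin on the work surface. World frame = base frame: x ahead of the robot, y to its left, z up, the work surface at z = 0. Lengths are in mm, angles in rad, forces in N, time in s.
With the tool pointing down it reaches from about 300 to 875 mm from the base axis. Payload 6.4 kg.
Tool frame: the origin (TCP) lies on the centre line of the jaws, within the pads' length; the fingertips stand ahead of it and the grasp point (between the pads) lies 2 mm behind it (bot.tips_ahead is the z of the fingertips in the tool frame, in mm); z points along the fingers, y is the line along which they close (so a half turn about z gives the same grasp; the last joint's range is limited). The gripper opens to 85 mm and grips with 20 to 120 N. Pads are 22 mm wide; open, the fingers measure 114 mm over their backs; the gripper's body (76 mm by 85 mm) begins 54 mm behind the grasp point. The pads swing forward as they close: fully open they stand 13 mm farther back than shut.
Start: joints at [-1.385, 0.181, 1.607, -0, 1.354, -0.206], TCP at [219.582, -531.437, 248.288] pointing down, gripper open.
Joint ranges: [-2.99, 2.99], [-0.89, 2.07], [0.3, 2.58], [-1.14, 4.28], [0, 2.63], [-3.12, 3.12]. Speed limits (rad/s): [2.57, 2.57, 3.01, 3.14, 3.14, 3.14].

INTERFACE

Orientations are given as a unit quaternion [w, x, y, z].
In Python, from station import bot, camera, camera_model, boxes_of gives the robot as it stands.
- The arm moves only by the tool carry_out, never from a script. Its argument "motion" is a list of rows, each a list of 7 numbers: the turn, a rotation vector about the tool's x, y, z in degrees, then the shift along the tool's x, y, z in mm, then the opening, from -1 (shut) to 1 (fully open). In form: [[rx, ry, rz, x, y, z, gripper], ...]. A call has 1 to 20 rows; each row shifts and turns the commanded pose from where the row before left it, along the tool's axes as they then stand; what a row does not reach is not made up. A row lasts 1/12 s, in which the tool goes at most 41.7 mm and 7.16 degrees, less where a joint would pass 70% of its speed; a pose out of reach is approached as far as the arm can. A call is refused whole if a number of a shift passes 41.7 or a number of a turn 7.16, either way. A call with a gripper value outside its range is refused whole. The fingers move at their own pace and stop on an object; the grip force is fixed at half the most. Time passes only in rows, so rows that do not move let the fingers close. It gives the time, the measured TCP pose, the force, the opening and the grip force at its end, in the units of the state.
- bot.observe(): the state, without advancing time (a new reading comes with each control period).
- camera(name): name is "scene" or "top"; returns (picture, depth): 400x640x3 uint8, blue, green, red; 400x640 float32, mm along the optical axis (not along the pixel's ray), 0 where there is no reading.
- camera_model(name): a dict with "fovy" (degrees; the focal length in pixels is half the picture's height over the tangent of half this angle, whatever the lens; pixels are square), "cx", "cy" (the principal point, pixels), "rvec" (rotation vector, rad) and "tvec" (3), from world to camera coordinates, as OpenCV has them. Camera axes: x right, y down, z forward; pixel columns grow to the right and rows downward; lengths in mm; the calibration is good to about 2 mm. A picture is of the moment at which its call begins. camera_model takes no time and is no camera call.
- bot.finish_job(): hands the job in; it is judged then, once.
Trained networks look in the newest picture that a camera, given by its name, has taken for a name from the list of things; names that differ only in an ending like _2 or _b are one class to them, and where a whole thing is asked for, a point or a joint stands for the part that bears it (a point fixed in the world has none). Each returns a list of dicts, best first, with "confidence" (0 to 1); they miss things now and then, are a little off and sometimes report something else, mostly with a low value. They report only what shows in the picture. A call takes as long as a camera call.
- boxes_of(thing, camera): "pixel" ([column, row] in pixels, amid what is visible of it).
The state is a dict: "clock": time; "joint_positions": joint angles; "joint_velocities": joint speeds; "effort": joint torques, N m; "tool_pos": TCP position; "tcp_rot": TCP orientation; "wrist_force": force on the tool from outside, world axes, zero at the start; "torque": the same for the moment, N m; "width": finger opening in mm; "grip_force": force on a finger pad.
Only numpy, scipy, OpenCV 4.12 (cv2) and the standard library are available. Lean on these libraries where they do the work, as an engineer would, in place of code of your own. Each camera call takes 0.05 s, during which the arm holds its last target. There are 200 camera calls.

## Working session

There is one attempt and no reset: what is moved stays moved. The work goes in short steps, Python scripts to look and compute and a tool call to move; the robot and the scene stay as the last step left them, time stands still between calls to the robot, and variables do not carry over. Pictures are saved under pics/ and viewed, at most 10 in all, crops included, and the job is handed in when it is done.

Besides the shell and the picture viewer there is one more tool, called as name(argument=value, ...) on one line, values as JSON. carry_out: Moves the arm, as the interface text tells. Its arguments: {"type":"object","properties":{"motion":{"type":"array"}},"required":["motion"]}

```bash
mkdir -p pics; cat > h.py <<'E'
import numpy as np, cv2
from station import bot, camera, camera_model, boxes_of
def cloud(name,d):
    m=camera_model(name); f=200/np.tan(np.radians(m["fovy"])/2)
    R=cv2.Rodrigues(np.array(m["rvec"],float))[0]; t=np.array(m["tvec"],float)
    v,u=np.mgrid[0:400,0:640]
    P=np.stack([(u-m["cx"])/f*d,(v-m["cy"])/f*d,d],-1)
    return (P-t.ravel())@R
E
python3 - <<'E'
from h import *
for n in("scene","top"):
    p,d=camera(n); cv2.imwrite(f"pics/{n}0.png",p); np.save(n+".npy",cloud(n,d)); np.save(n+"d.npy",d)
    for t in("deep_box","low_box","weight_center"):
        print(n,t,[(b["pixel"],round(b["confidence"],2),cloud(n,d)[int(b["pixel"][1]),int(b["pixel"][0])].round()) for b in boxes_of(t,n)[:2]])
print(bot.observe(),bot.tips_ahead)
E
```

```text
scene deep_box [([216.8, 307.0], 0.7, array([ 602., -186.,  111.]))]
scene low_box [([304.7, 222.8], 0.65, array([583., -11.,  72.]))]
scene weight_center [([211.1, 300.0], 0.6, array([ 594., -184.,  115.]))]
top deep_box [([482.4, 184.5], 0.83, array([ 629., -217.,   59.]))]
top low_box [([482.1, 181.4], 0.66, array([ 634., -217.,   58.])), ([351.5, 199.8], 0.56, array([600., -19.,  57.]))]
top weight_center [([471.4, 191.4], 0.7, array([ 604., -179.,  117.]))]
{'clock': 0.4, 'joint_positions': array([-1.38528657e+00,  1.80939457e-01,  1.60713232e+00, -2.04629763e-05,
        1.35377152e+00, -2.06285972e-01]), 'joint_velocities': array([ 0.00049485, -0.00066325, -0.00094796, -0.00146309, -0.00026479,
       -0.00129282]), 'effort': array([-2.02736999e-03, -4.44312930e+01, -3.51171577e+01, -4.56500411e-04,
        3.50419890e-03,  1.34237777e-05]), 'tool_pos': array([ 219.5711622 , -531.36981686,  248.14593502]), 'tcp_rot': array([-1.25418097e-04,  9.80872861e-01,  1.94649466e-01, -8.68884149e-06]), 'wrist_force': array([ 1.19956162, -0.95185261,  0.30593852]), 'torque': array([-0.02091514,  0.00049703,  0.01106211]), 'grip_force': 0.0, 'width': 85.14831776503443} 17.0
```

View pics/top0.png

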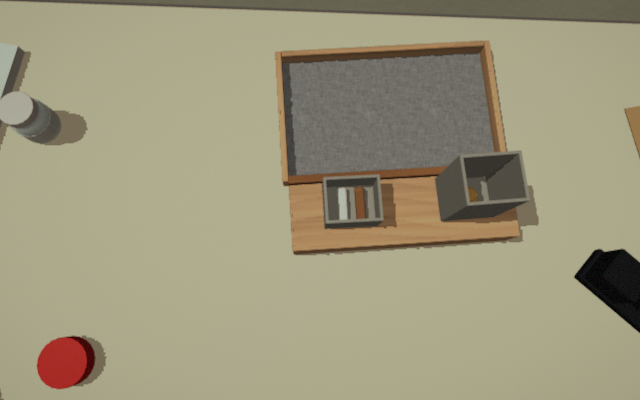

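View pics/scene0.png

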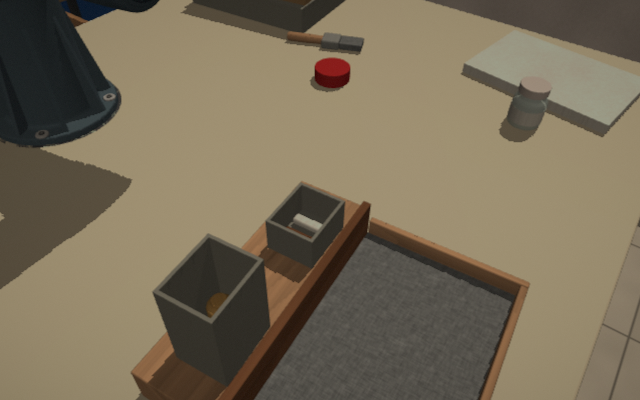

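The top view shows the deep box at about (482,185), the low box at (352,200), and the tray above them. The bar runs from about (287,180) to (437,172). Next I'll measure the rim and the bar.

```bash
python3 - <<'E'
import numpy as np,cv2
for n in("top","scene"):
    P=np.load(n+".npy").reshape(-1,3); P=P[np.load(n+"d.npy").ravel()>0]
    r=P[(abs(P[:,2]-175)<6)&(abs(P[:,0]-600)<100)&(abs(P[:,1]+200)<100)]
    b=cv2.minAreaRect(r[:,:2].astype(np.float32)); print(n,"deep rim",len(r),r[:,2].mean(),b,cv2.boxPoints(b).round(1).tolist())
    r=P[(abs(P[:,2]-105)<5)&(abs(P[:,0]-590)<80)&(abs(P[:,1]+20)<80)]
    b=cv2.minAreaRect(r[:,:2].astype(np.float32)); print("low rim",len(r),b)
    r=P[(abs(P[:,2]-65)<3)&(abs(P[:,0]-650)<70)&(abs(P[:,1]+60)<210)]
    # bar-top candidates
    b=cv2.minAreaRect(r[:,:2].astype(np.float32)); print("bar",len(r),b)
    for y in range(-260,110,25):
        q=r[abs(r[:,1]-y)<6]; print(y,len(q),q[:,0].min().round(1) if len(q) else 0,q[:,0].max().round(1) if len(q) else 0)
E
```

```text
top deep rim 991 174.33387395923435 ((608.8246459960938, -188.86813354492188), (66.74819946289062, 81.57962036132812), 6.26137638092041) [[571.2000122070312, -152.0], [580.0999755859375, -233.10000610351562], [646.4000244140625, -225.8000030517578], [637.5999755859375, -144.6999969482422]]
low rim 675 ((591.384521484375, -17.27999496459961), (66.66670989990234, 80.2563705444336), 4.9825873374938965)
bar 1191 ((617.0049438476562, -78.08316040039062), (73.68080139160156, 308.4673767089844), 0.09607206284999847)
-260 0 0 0
-235 2 580.4 580.7
-210 11 640.2 641.3
-185 2 638.4 638.5
-160 16 646.8 653.7
-135 62 640.3 651.8
-110 62 638.1 649.1
-85 61 635.6 647.1
-60 50 580.4 644.5
-35 44 587.9 642.7
-10 37 619.4 640.2
15 32 605.6 637.4
40 61 623.5 635.2
65 64 620.6 632.7
90 0 0 0
scene deep rim 1942 173.78571959039633 ((607.5952758789062, -189.9174346923828), (68.4056625366211, 81.41117095947266), 6.300665378570557) [[569.0999755859375, -153.1999969482422], [578.0999755859375, -234.10000610351562], [646.0999755859375, -226.60000610351562], [637.0999755859375, -145.6999969482422]]
low rim 960 ((590.4774169921875, -18.288467407226562), (67.44772338867188, 81.87774658203125), 4.681586265563965)
bar 3038 ((620.587646484375, -83.58895874023438), (80.30518341064453, 318.2937316894531), 0.1659681648015976)
-260 0 0 0
-235 185 580.9 661.2
-210 163 642.0 659.7
-185 148 639.6 656.8
-160 142 636.7 654.4
-135 112 639.2 652.4
-110 98 637.4 650.0
-85 92 634.9 647.4
-60 178 580.4 644.9
-35 88 624.3 642.3
-10 110 580.6 639.8
15 125 580.3 637.7
40 62 622.0 634.9
65 59 620.2 632.4
90 0 0 0
```

carry_out(motion=[[0,0,0,25.5,-12,0,-1],[0,0,0,25.5,-12,0,-1],[0,0,0,25.5,-12,0,-1],[0,0,0,25.5,-12,0,-1],[0,0,0,25.5,-12,0,-1],[0,0,0,25.5,-12,0,-1],[0,0,0,25.5,-12,0,-1],[0,0,0,25.5,-12,0,-1],[0,0,0,25.5,-12,0,-1],[0,0,0,25.5,-12,0,-1],[0,0,0,25.5,-12,0,-1],[0,0,0,25.5,-12,0,-1],[0,0,0,25.5,-12,0,-1],[0,0,0,25.5,-12,0,-1],[0,0,0,25.5,-12,0,-1],[0,0,5.5,25.5,-12,0,-1],[0,0,5.5,0,0,24,-1],[0,0,5.5,0,0,24,-1],[0,0,0,0,0,23,-1],[0,0,0,0,0,0,-1]])

```text
clock: 2.07
tool_pos: [520.8, -196.2, 172.4]
tcp_rot: [-0.002, 0.999, 0.052, -0.003]
wrist_force: [-0.9, 0.9, -0.4]
width: 0.1
grip_force: 0.0
```

carry_out(motion=[[0,0,0,12,0,0,-1],[0,0,0,12,0,0,-1],[0,0,0,10,0,0,-1],[0,0,0,6,0,0,-1],[0,0,0,4,0,0,-1],[0,0,0,4,0,0,-1],[0,0,0,4,0,0,-1],[0,0,0,4,0,0,-1],[0,0,0,4,0,-1,-1],[0,0,0,4,0,-1,-1],[0,0,0,4,0,-1,-1],[0,0,0,4,0,-1,-1],[0,0,0,4,0,-1,-1],[0,0,0,4,0,-1,-1],[0,0,0,4,0,-1,-1],[0,0,0,4,0,-1,-1],[0,0,0,4,0,-1,-1],[0,0,0,0,0,0,-1]])

```text
clock: 3.57
tool_pos: [615.7, -188.5, 186.4]
tcp_rot: [0.0, 0.999, 0.052, 0.0]
wrist_force: [-1.0, 0.3, -0.1]
width: -0.1
grip_force: 0.3
```

```bash
python3 - <<'E'
from h import *
p,d=camera("scene"); cv2.imwrite("pics/scene1.png",p)
o=bot.observe(); print(o["tool_pos"],o["wrist_force"])
E
```

```text
[ 615.2784226  -188.56622959  186.23959662] [-0.70871666 -0.18520985  1.08827844]
```

View pics/scene1.png

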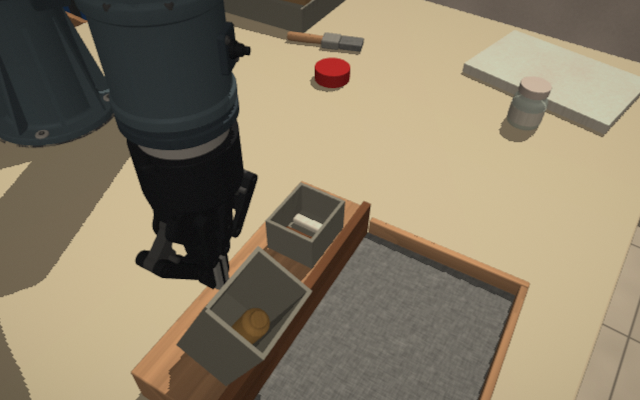

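The box leans about 30° against the bar at around (240,370), with the weight still inside at (255,322). I'll keep pushing.

carry_out(motion=[[0,0,0,5,0,-1,-1],[0,0,0,5,0,-1,-1],[0,0,0,5,0,0,-1],[0,0,0,5,0,0,-1],[0,0,0,5,0,0,-1],[0,0,0,5,0,0,-1],[0,0,0,5,0,1,-1],[0,0,0,5,0,1,-1],[0,0,0,5,0,1,-1],[0,0,0,5,0,2,-1],[0,0,0,5,0,2,-1],[0,0,0,5,0,2,-1],[0,0,0,5,0,3,-1],[0,0,0,5,0,3,-1],[0,0,0,5,0,3,-1],[0,0,0,0,0,0,-1],[0,0,0,0,0,0,-1]])

```text
clock: 5.03
tool_pos: [689.4, -180.7, 169.7]
tcp_rot: [-0.0, 0.999, 0.052, -0.0]
wrist_force: [0.2, 0.5, 0.0]
width: -0.0
grip_force: 0.0
```

```bash
python3 - <<'E'
from h import *
p,d=camera("scene"); cv2.imwrite("pics/scene2.png",p)
o=bot.observe(); print(o["tool_pos"],o["wrist_force"])
E
```

```text
[ 689.38230971 -180.80186899  170.02959396] [ 0.3197063  -0.48248648  0.50083589]
```

View pics/scene2.png

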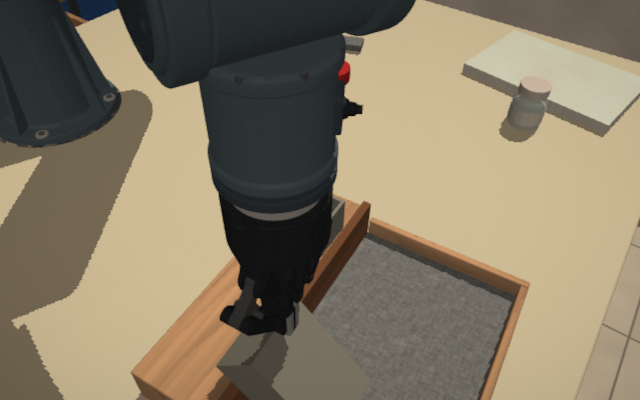

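The box has fallen over the bar, with its side visible at about (295,355). I'll lift the arm, retreat, and check.

carry_out(motion=[[0,0,0,0,0,-15,-1],[0,0,0,0,0,-25,-1],[0,0,0,0,0,-30,-1],[0,0,0,0,0,-30,-1],[0,0,0,-35,0,0,-1],[0,0,0,-35,0,0,-1],[0,0,0,-35,0,0,-1],[0,0,0,-35,0,0,-1],[0,0,0,-35,0,0,-1],[0,0,0,-35,0,0,-1],[0,0,0,-35,0,0,-1],[0,0,0,0,30,0,-1],[0,0,0,0,30,0,-1],[0,0,0,0,30,0,-1],[0,0,0,0,30,0,-1],[0,0,0,0,0,0,-1],[0,0,0,0,0,0,-1]])

```text
clock: 6.5
tool_pos: [457.9, -327.0, 271.4]
tcp_rot: [0.0, 0.999, 0.051, 0.0]
wrist_force: [0.3, 0.5, -0.7]
width: 0.2
grip_force: 0.0
```

```bash
python3 - <<'E'
from h import *
for n in("top","scene"):
    p,d=camera(n); cv2.imwrite(f"pics/{n}3.png",p)
    C=cloud(n,d)
    for t in("deep_box","low_box","weight_center"):
        print(n,t,[(b["pixel"],round(b["confidence"],2),C[int(b["pixel"][1]),int(b["pixel"][0])].round()) for b in boxes_of(t,n)[:2]])
    P=C.reshape(-1,3)[d.ravel()>0]
    r=P[(abs(P[:,2]-105)<5)&(abs(P[:,0]-590)<80)&(abs(P[:,1]+20)<80)]
    print(cv2.minAreaRect(r[:,:2].astype(np.float32)))
E
```

```text
top deep_box [([459.9, 134.6], 0.97, array([ 680., -160.,  133.])), ([430.0, 85.1], 0.48, array([ 800., -148.,   33.]))]
top low_box [([353.9, 201.6], 0.64, array([597., -22.,  59.]))]
top weight_center [([428.8, 87.0], 0.73, array([ 796., -145.,   32.])), ([457.4, 137.3], 0.41, array([ 674., -155.,  138.]))]
((591.4925537109375, -17.33749008178711), (66.71931457519531, 80.37578582763672), 4.7792887687683105)
scene deep_box [([288.7, 361.2], 0.92, array([ 700., -192.,  117.]))]
scene low_box [([305.0, 224.0], 0.89, array([585., -12.,  71.]))]
scene weight_center []
((590.536376953125, -18.252117156982422), (67.36410522460938, 82.1457290649414), 4.933220386505127)
```

View pics/top3.png

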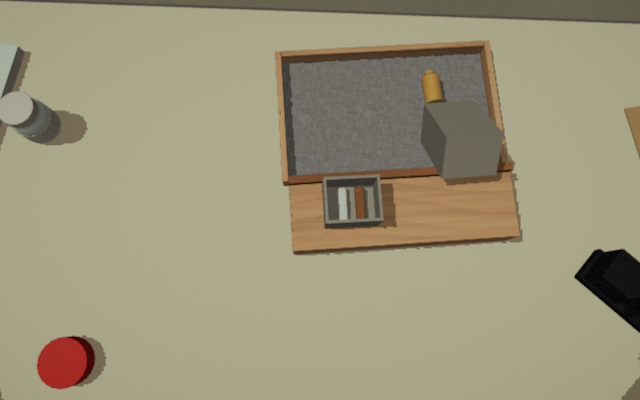

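View pics/scene3.png

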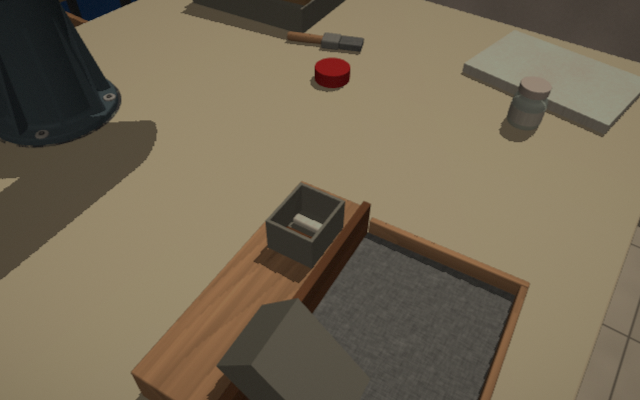

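The box lies on its side with its mouth to the tray, and most of the weight shows at (431,86). The low box hasn't moved. I'll check that the weight's centre is past the mouth.

```bash
python3 - <<'E'
from h import *
p,d=camera("top"); C=cloud("top",d); P=C[d>0]
b=P[(P[:,2]>68)&(P[:,0]>630)&(P[:,0]<790)&(abs(P[:,1]+170)<70)]
# upper wall: fit plane on the far-from-base points
def fit(q):
    c=np.median(q,0)
    for _ in range(8):
        s=np.linalg.svd(q-c,full_matrices=False)[2][2]; r=abs((q-c)@s); k=q[r<max(2,np.percentile(r,70))]; c=k.mean(0); n=np.linalg.svd(k-c,full_matrices=False)[2][2]
        if n@s<0:n=-n
        q2=k; q=k if len(k)>200 else q
    return c,n*np.sign(n[2])
c,n=fit(b[b[:,0]>690]); print("wall",c.round(1),n.round(3), "tilt",np.degrees(np.arccos(n[2])))
on=b[abs((b-c)@n)<3]
r=cv2.minAreaRect(on[:,:2].astype(np.float32)); print(r,cv2.boxPoints(r).round(1).tolist())
# box z axis: horizontal-ish in-plane
y=cv2.boxPoints(r)
z=np.array([n[0],n[1],0]); z=z-(z@n)*n; z/=np.linalg.norm(z)
s=(on@z); m=np.percentile(s,99.7); print("z",z.round(3),"len",s.max()-s.min())
hsv=cv2.cvtColor(p,cv2.COLOR_BGR2HSV); M=(hsv[...,0]>10)&(hsv[...,0]<28)&(hsv[...,1]>150)&(d>0)
w=C[M]; w=w[(w[:,0]>740)&(w[:,0]<850)&(abs(w[:,1]+150)<50)&(w[:,2]>8)&(w[:,2]<50)]
print(len(w),w.min(0).round(),w.max(0).round(),"weight beyond mouth range",(w@z-m).min().round(1),(w@z-m).max().round(1))
rr=cv2.minAreaRect(w[:,:2].astype(np.float32));print(rr)
E
python3 -c "
import cv2;p=cv2.imread('pics/top3.png')[50:200,380:520];cv2.imwrite('pics/c.png',cv2.resize(p,None,fx=4,fy=4))"
```

```text
wall [ 718.6 -187.3   98.5] [0.694 0.077 0.716] tilt 44.27021597728738
((712.4818725585938, -177.21160888671875), (75.27871704101562, 81.60882568359375), 6.568013668060303) [[670.4000244140625, -141.0], [679.7999877929688, -222.10000610351562], [754.5, -213.39999389648438], [745.2000122070312, -132.39999389648438]]
z [ 0.712  0.079 -0.698] len 102.24759727365966
500 [ 772. -169.   18.] [ 826. -137.   38.] weight beyond mouth range 42.0 89.1
((800.0435791015625, -150.34429931640625), (54.72126770019531, 27.169981002807617), 12.653271675109863)
```

View pics/c.png

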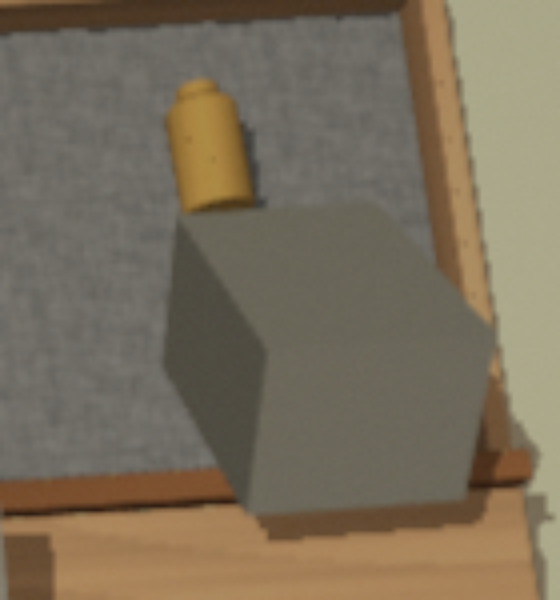

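The brass weight lies fully clear of the mouth (about 55 mm of it visible), and the box leans at about 134° with its underside just past the bar's near face. All of this is within limits.

```bash
python3 -c "
from station import bot
print(bot.finish_job())"
```

```text
the job is handed in; nothing more can be done
None
```

I tipped the deep box over the stop bar and handed the job in; it now lies on its side with its mouth to the tray. The brass weight is out in the tray and the low box is where it started, but the hand-in gave no verdict.

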